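# Load a tube rack through the spring flap of a sample lane

### The job

Stand the tube rack in the open, flared end of the sample lane, then slide it along the lane, through the spring flap, until it is fully home against the end stop and the flap has closed behind it. The end stop's place is not known exactly, so find it by feel and go gently: slide the rack without ramming or pressing it hard into the lane, do not tip it, and leave the other things on the bench where they are.

Things in the scene. Friction and masses are not known exactly. Their poses are not given: they have to be found in the camera images.
- rack: Loose grey rack with four white-capped tubes fixed in a row along its x axis; 0.25 to 0.5 kg. Foot flange 80 (x) x 40 (y) x 8 mm high; on it a flat-sided body 80 x 28 mm from 8 to 46 mm high, taken from above across the 28 mm; caps 17 mm across up to 64 mm. Origin: centre of the underside, z up. Both ends alike: may go in either way round.
- lane: Fixed metal lane. x: the way the rack goes in; y: left of that; z up. Origin on the bench below the flap line (x = 0), on the centre line. Lane floor 6 mm above the bench, x = -135 to 215 mm. A rigid grey stop block, 32 mm wide, top 42 mm above the bench, stands in it: its face is anywhere from x = 130 to 150 mm, set by hand, not measured. White housing, 85 mm high, beyond.
- infeed (a point): Centre of the lane's open flared infeed, on its floor, at lane x = -80 mm. It runs from x = -135 to -25 mm, open above and behind, with low side rails (top 16 mm above the bench); inner width 58 mm at the open end, narrowing evenly to 45 mm.
- flap_line (a point): Point on the lane floor below the shut flap (lane x = 0). From x = -20 to 150 mm steel lips (underside 16.5, top 19.5 mm above the bench, 35 mm apart) overhang the rack's flange: it can only slide in. Above the lips it is open, so a fingertip can follow the rack. At x = 0: hinge post 10 mm thick, 62 mm high at y = 29 mm; jamb 8 mm square, 52 mm high at y = -28 mm.
- flap (a joint): Spring flap: upright steel plate 40 mm long, 22 to 58 mm above the bench, across the lane at x = 0, hinged upright at lane y = 29 mm. Angle: 0 shut, to 1.6 rad pushed open towards lane +x only. Its spring (about 0.02 N m shut, 0.07 wide open) shuts it. It shuts only once the rack's rear end is over 41 mm past the flap line and what pushed it is withdrawn.
- home_pin (a joint): Thin brass pin, 8 mm across, 30 mm above the bench, that sticks out 8 mm from the face of the stop block towards the flap. Value in m: 0 out; 0.008 when the rack touches the stop block's face. Very weak spring (under 1 N), it does not push the rack back.
- wash_bottle: Bystander: white bottle with red cap, 68 mm across, 170 mm high, loose; origin at the centre of its underside.
- jar: Bystander: amber jar with lid, 64 mm across, 80 mm high, loose; origin at the centre of its underside.
- dish: Bystander: closed glass dish, 90 mm across, 16 mm high, loose; origin at the centre of its underside.

How it is judged:
On the way, in this order (a step that is already met when the one before it is completed fails the run):
1. the rack stands on the lane floor in the infeed, before the shut flap (y of rack in the frame of lane between -0.012 and 0.012 m and z of rack in the frame of lane between 0.003 and 0.012 m and angle between rack's own z axis and vertical below 0.1 rad and x of rack in the frame of lane between -0.13 and -0.035 m and value of joint flap below 0.1 rad), for 0.1 s.
2. the rack, down in the lane, is pushed through the open flap (y of rack in the frame of lane between -0.012 and 0.012 m and z of rack in the frame of lane below 0.012 m and angle between rack's own z axis and vertical below 0.1 rad and x of rack in the frame of lane between -0.02 and 0.06 m and value of joint flap above 0.7 rad), for 0.1 s.
At the end, for the whole second after the job is handed in: The rack stands upright (within 0.1 rad) on the lane floor beyond the flap, at rest, fully home: within 2.5 mm of the stop block's face (home pin pressed over 5.5 mm), and the flap has shut behind it (under 0.08 rad) (y of rack in the frame of lane between -0.012 and 0.012 m and z of rack in the frame of lane below 0.012 m and angle between rack's own z axis and vertical below 0.1 rad and x of rack in the frame of lane above 0.08 m and value of joint home_pin above 0.0055 m and value of joint flap below 0.08 rad and linear speed of rack below 0.01 m/s); the robot touches nothing.
It fails at once if while sliding in (from 35 mm before the flap line onwards) the rack is pressed into the lane (floor, sides, flap or stop) with over 35 N (x of rack in the frame of lane above -0.035 m and contact force between rack and lane above 35 N).
It fails at once if the rack is tipped by more than 0.5 rad (angle between rack's own z axis and vertical above 0.5 rad).
It fails at once if the wash bottle is moved by more than 20 mm (distance of wash_bottle from where it was at the start of the episode above 0.02 m).
It fails at once if the jar is moved by more than 20 mm (distance of jar from where it was at the start of the episode above 0.02 m).
It fails at once if the dish is moved by more than 20 mm (distance of dish from where it was at the start of the episode above 0.02 m).
It also fails if it takes over 58 s, if anything falls off the work surface, if the arm or the gripper's body presses on something with over 40 N, if the wrist force passes 120 N, or if a joint passes its speed limit or range.

### The arm

A 7-joint arm with a two-finger parallel gripper is mounted at the origin on the work surface. World frame = base frame: x ahead of the robot, y to its left, z up, the work surface at z = 0. Lengths are in m, angles in rad, forces in N, time in s.
With the tool pointing down it reaches from about 0.4 to 0.85 m from the base axis. Payload 4.5 kg.
Tool frame: the origin (TCP) lies at the very end of the fingers, on their centre line; the grasp point (between the pads) lies 19 mm behind it (r.grip_point_offset is the distance from the TCP to the grasp point, in m); z points along the fingers, y is the line along which they close (so a half turn about z gives the same grasp; the last joint's range is limited). The gripper opens to 88 mm and grips with 3 to 60 N. Pads are 18 mm wide; open, the fingers measure 123 mm over their backs; the gripper's body (75 mm by 187 mm) begins 45 mm behind the grasp point.
Start: joints at [1.228, 0.689, -0.195, 1.565, 0.157, 0.902, -0.215], TCP at [0.23, -0.581, 0.239] pointing down, gripper open.
Joint ranges: [-3.01, 3.01], [-0.46, 2.08], [-1.47, 1.51], [0.13, 2.56], [-1, 4.14], [0.04, 2.09], [-2.66, 2.66]. Speed limits (rad/s): [2.57, 2.57, 3.14, 3.14, 3.14, 3.14, 3.14].

### API

Orientations are given as a unit quaternion [x, y, z, w].
In Python, from plant import r gives the robot as it stands.
- The arm moves only by the tool carry_out, never from a script. Its argument "rows" is a list of rows, each a list of 3 entries, a list of its own where there are three numbers: the shift along the tool's x, y, z in cm, then the turn, a rotation vector about the tool's x, y, z in degrees, then the closure, from 0 (fully open) to 1 (shut). A call has 1 to 12 rows; each row is the pose to reach, as a shift and turn from the pose commanded when the call began, along the tool's axes at that moment; what a row does not reach only later rows make up. A row lasts 1/10 s, in which the tool goes at most 50 mm and 8.59 degrees, less where a joint would pass 70% of its speed; a pose out of reach is approached as far as the arm can. A call with a gripper value outside its range is refused whole. The fingers move at their own pace and stop on an object; "newtons" is the grip in N (left out, the last holds). Time passes only in rows, so rows that repeat a pose let the fingers close. It gives the time, the measured TCP pose, the force, the opening and the grip force at its end, in the units of the state.
- r.get_state(): the state, without advancing time (a new reading comes with each control period).
- r.snapshot(name): name is "side" or "top" or "wrist"; returns a dict with "image" (420x560x3 uint8, red, green, blue), "fx", "fy", "cx", "cy" (pixels), "pose" (4x4, takes a point from camera to world coordinates). Camera axes: x right, y up, looking along -z (the intrinsics and any distortion apply to the point x, -y, -z); pixel columns grow to the right and rows downward; lengths in m; the calibration is good to about 2 mm. A picture is of the moment at which its call begins. There is no depth.
- r.finish_job(): hands the job in; it is judged then, once.
The state is a dict: "clock": time; "q": joint angles; "qd": joint speeds; "joint_torque": joint torques, N m; "tool_pos": TCP position; "eef_rot": TCP orientation; "contact_force": force on the tool from outside, world axes, zero at the start; "moment": the same for the moment, N m; "opening": opening from 0.0 (shut) to 1.0 (fully open); "finger_force": force on a finger pad.
Only numpy, scipy, OpenCV 4.12 (cv2) and the standard library are available. Lean on these libraries where they do the work, as an engineer would, in place of code of your own. Each camera call takes 0.05 s, during which the arm holds its last target. There are 200 camera calls.

## Working session

There is one attempt and no reset: what is moved stays moved. The work goes in short steps, Python scripts to look and compute and a tool call to move; the robot and the scene stay as the last step left them, time stands still between calls to the robot, and variables do not carry over. Pictures are saved under pics/ and viewed, at most 10 in all, crops included, and the job is handed in when it is done.

Besides the shell and the picture viewer there is one more tool, called after "Call:" by a JSON object that holds its "fn" and its "kwargs", one argument or row to a line. carry_out: Moves the arm, as the interface text tells. Its arguments: {"type":"object","properties":{"rows":{"type":"array"},"newtons":{"type":"number"}},"required":["rows"]}

```bash
mkdir -p pics; ls
python3 - <<'E'
from plant import r
import cv2
for n in("top","side"):
    s=r.snapshot(n);cv2.imwrite(f"pics/{n}1.png",s["image"][:,:,::-1])
    print(n,s["fx"],s["fy"],s["cx"],s["cy"],s["pose"].round(4).tolist() if hasattr(s["pose"],'round') else s["pose"],[k for k in s])
print(r.get_state())
E
```

```text
pics
top 504.37555317679875 504.37555317679875 275.40669054318 206.72451809436916 [[0.0128, 0.9968, -0.0783, 0.4594], [-0.9996, 0.0108, -0.0257, -0.0509], [-0.0248, 0.0786, 0.9966, 1.3188], [0.0, 0.0, 0.0, 1.0]] ['image', 'fx', 'fy', 'cx', 'cy', 'pose']
side 511.0618487228969 511.0618487228969 289.0379053319916 207.0271299590748 [[-0.8204, 0.3621, -0.4425, -0.0376], [-0.5717, -0.5326, 0.6241, 0.8198], [-0.0097, 0.765, 0.6439, 0.928], [0.0, 0.0, 0.0, 1.0]] ['image', 'fx', 'fy', 'cx', 'cy', 'pose']
{'clock': 0.1, 'q': array([ 1.22775732,  0.68988781, -0.19447639,  1.56621021,  0.15729162,
        0.90249214, -0.21507993]), 'qd': array([ 0.00102812, -0.00221562, -0.00109922, -0.00270488,  0.00051279,
        0.00173306, -0.00065815]), 'joint_torque': array([-2.89890522e-03, -5.28493631e+01, -1.27116110e+00, -1.53834325e+01,
       -5.25030855e-02,  2.06343684e-03,  6.20017590e-05]), 'tool_pos': array([ 0.22972711, -0.58065771,  0.23800474]), 'eef_rot': array([ 9.82296143e-01,  1.87332963e-01, -2.17985210e-04, -7.75504719e-04]), 'contact_force': array([ 0.60122043, -0.15196939,  0.57283998]), 'moment': array([ 0.01188963,  0.0213442 , -0.00663368]), 'finger_force': 0.0, 'opening': 1.007247455362254}
```

View pics/top1.png

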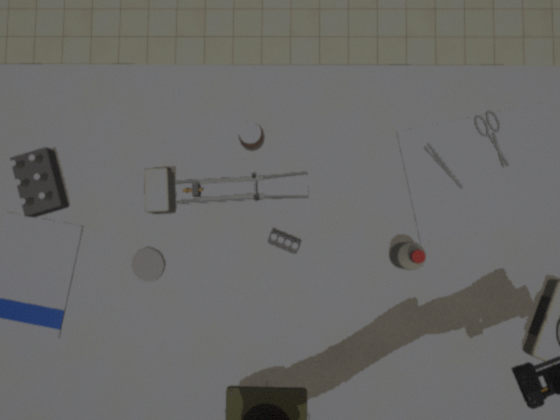

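View pics/side1.png

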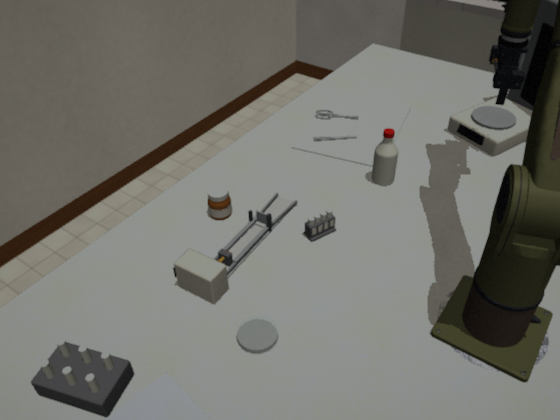

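The top view shows the lane running from the infeed (col 308, row 185) left to the housing (col 158, row 190). The rack is at (285, 241), the jar at (251, 135), the dish at (148, 264) and the bottle at (415, 256). Next I'll enlarge it to measure.

```bash
cat > h.py <<'E'
import numpy as np, cv2
def ray(s,u,v,z):
    d=s["pose"][:3,:3]@np.array([(u-s["cx"])/s["fx"],-(v-s["cy"])/s["fy"],-1]); o=s["pose"][:3,3]
    return o+d*(z-o[2])/d[2]
def proj(s,p):
    c=s["pose"][:3,:3].T@(np.array(p)-s["pose"][:3,3]); return np.array([s["cx"]+s["fx"]*c[0]/-c[2], s["cy"]+s["fy"]*c[1]/c[2]])
def crop(s,x0,y0,w,h,k,name):
    c=s["image"][y0:y0+h,x0:x0+w,::-1]
    c=cv2.resize(c,None,fx=k,fy=k,interpolation=cv2.INTER_CUBIC)
    cv2.imwrite(name,np.clip(c.astype(float)*1.7,0,255).astype(np.uint8))
E
python3 - <<'E'
from plant import r
from h import *
s=r.snapshot("top"); crop(s,140,150,180,110,4.4,"pics/topc.png")
E
```

```text
(no output)
```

View pics/topc.png

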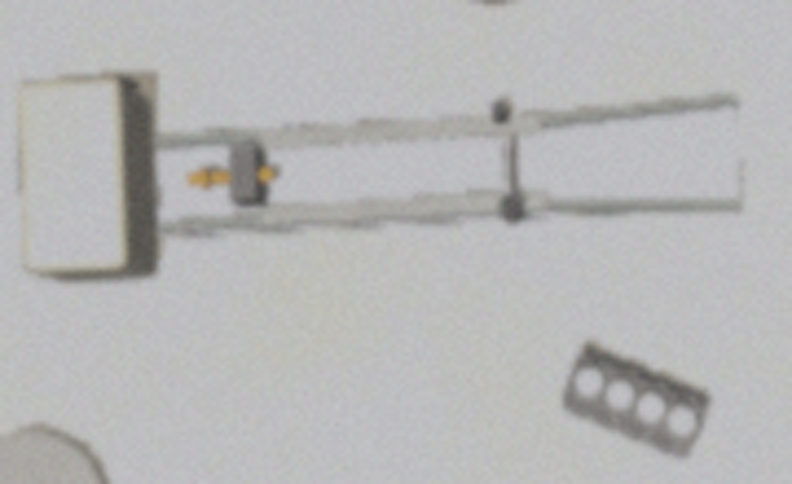

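Run:
```python
from plant import r
from h import *
s=r.snapshot("top")
P=lambda x,y,z:ray(s,140+(x+.5)/4.4-.5,150+(y+.5)/4.4-.5,z)
caps=np.array([P(*c,.064) for c in [(589,381),(620,394),(651,406),(683,420)]])
print("rack",caps.mean(0).round(4),np.linalg.norm(caps[3]-caps[0]),np.degrees(np.arctan2(*(caps[3]-caps[0])[1::-1])))
for n,p in dict(openR=(737,105,.016),openL=(740,203,.016),jamb=(502,107,.052),post=(512,205,.062),lipR=(270,143,.0195),lipL=(270,207,.0195),lipR2=(490,133,.0195),lipL2=(490,196,.0195),stopc=(262,172,.042),houTL=(22,80,.085),houTR=(122,78,.085),houBR=(127,268,.085)).items(): print(n,P(*p).round(4))
w=r.snapshot("wrist");print(w["fx"],w["cx"],w["cy"],w["pose"].round(3).tolist())
```

```text
rack [ 0.4739 -0.0412  0.064 ] 0.05736451096326214 -111.78527370007382
openR [ 0.6493 -0.0987  0.016 ]
openL [ 0.5911 -0.1009  0.016 ]
jamb [0.6417 0.0379 0.052 ]
post [0.584  0.0306 0.062 ]
lipR [0.6236 0.1773 0.0195]
lipL [0.5856 0.1764 0.0195]
lipR2 [0.6308 0.047  0.0195]
lipL2 [0.5934 0.0464 0.0195]
stopc [0.6038 0.1776 0.042 ]
houTL [0.6498 0.3074 0.085 ]
houTR [0.6515 0.2506 0.085 ]
houBR [0.544  0.2446 0.085 ]
339.01460723779803 277.92078032916504 209.3293581420825 [[0.368, 0.891, 0.267, 0.298], [-0.93, 0.353, 0.104, -0.553], [-0.001, -0.286, 0.958, 0.384], [0.0, 0.0, 0.0, 1.0]]
```

```bash
cat >> h.py <<'E'
from scipy.spatial.transform import Rotation as R
def togo(st,p,yaw):
    """shift cm, turn deg in tool axes to reach world p with tool x at yaw (deg), tool down"""
    c=R.from_quat(st["eef_rot"]); t=R.from_euler("z",yaw,degrees=True)*R.from_euler("x",180,degrees=True)
    print("shift",(c.inv().apply(np.array(p)-st["tool_pos"])*100).round(2),"turn",(c.inv()*t).as_rotvec(degrees=True).round(2),
      "t",st["clock"],"F",st["contact_force"].round(1))
E
python3 - <<'E'
from plant import r
from h import *
togo(r.get_state(),[.474,-.041,.2],68.2)
E
```

```text
shift [ 42.57 -41.21   3.87] turn [-5.000e-02 -2.000e-02 -4.661e+01] t 0.25 F [0.6 0.8 0.7]
```

Call:
{"fn": "carry_out", "kwargs": {
  "rows": [
    [[3.5,-3.4,0.3],[0,0,-3.8],0],
    [[7,-6.9,0.6],[0,0,-7.7],0],
    [[10.5,-10.3,0.9],[0,0,-11.5],0],
    [[14,-13.7,1.2],[0,0,-15.5],0],
    [[17.5,-17.2,1.5],[0,0,-19.4],0],
    [[21.2,-20.6,1.9],[0,0,-23.3],0],
    [[24.7,-24,2.2],[0,0,-27],0],
    [[28.3,-27.5,2.5],[0,0,-31],0],
    [[31.9,-31,2.9],[0,0,-35],0],
    [[35.5,-34.3,3.2],[0,0,-39],0],
    [[39,-37.7,3.5],[0,0,-43],0],
    [[42.6,-41.2,3.9],[0,0,-46.6],0]
  ]
}}

```text
clock: 1.45
tool_pos: [0.4751, -0.0399, 0.1998]
eef_rot: [0.827, 0.562, 0.0, 0.0]
contact_force: [0.9, -0.3, -0.1]
opening: 1.001
finger_force: 0.0
```

Call:
{"fn": "carry_out", "kwargs": {
  "rows": [
    [[0,0,0],[0,0,0],0],
    [[0,0,0],[0,0,0],0],
    [[0,0,0],[0,0,0],0]
  ]
}}

```text
clock: 1.75
tool_pos: [0.4737, -0.0431, 0.1996]
eef_rot: [0.829, 0.56, -0.001, 0.0]
contact_force: [-0.4, 0.1, -0.3]
opening: 1.002
finger_force: 0.0
```

Run:
```python
from plant import r
from h import *
st=r.get_state();print(st["tool_pos"],st["q"].round(2))
togo(st,[.474,-.041,.2],68.2)
s=r.snapshot("wrist");cv2.imwrite("pics/w1.png",np.clip(s["image"][:,:,::-1]*1.4,0,255).astype(np.uint8))
```

```text
[ 0.47366055 -0.04310011  0.19962127] [ 0.2   0.57 -0.32  2.04  0.32  0.57 -0.73]
shift [ 0.21 -0.05 -0.04] turn [-0.03  0.09 -0.13] t 1.75 F [-0.4  0.1 -0.3]
```

View pics/w1.png

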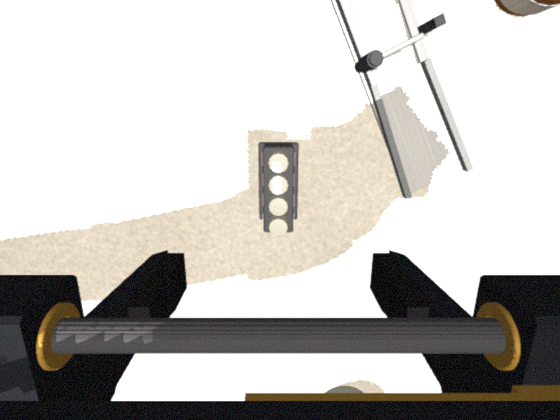

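The wrist view has the cap centres at about (278, 163), (278, 185), (278, 206) and (278, 228). The rack lies along the tool's x axis. The lane rails end at (407, 196) and (468, 168), with the hinge post top at (372, 60).

Run:
```python
from plant import r
from h import *
s=r.snapshot("wrist"); g=cv2.cvtColor(s["image"],cv2.COLOR_RGB2GRAY)
t=(g[150:240,255:302]>120).astype(np.uint8)
# caps: bright blobs inside the dark body
n,l,st,c=cv2.connectedComponentsWithStats(t)
for i in range(1,n):
    if 100<st[i,4]<700: print(st[i],c[i]+[255,150],ray(s,*(c[i]+[255,150]),.064).round(4))
print(ray(s,278,163,.064),ray(s,278,228,.064),)
for n,p in dict(railL=(405,196,.016),railR=(466,170,.016),post=(374,58,.062),jamb=(437,20,.052)).items(): print(n,ray(s,*p).round(4))
```

```text
[ 13   3  20  20 312] [277.65384615 162.1474359 ] [ 0.484  -0.0146  0.064 ]
[ 13  25  20  19 292] [277.68150685 184.18150685] [ 0.477  -0.0319  0.064 ]
[ 13  47  20  19 276] [277.67753623 205.77898551] [ 0.4699 -0.0496  0.064 ]
[ 0.48399732 -0.01535877  0.064     ] [ 0.46251369 -0.0685248   0.064     ]
railL [ 0.5866 -0.1007  0.016 ]
railR [ 0.6492 -0.0977  0.016 ]
post [0.5826 0.0317 0.062 ]
jamb [0.6386 0.0396 0.052 ]
```

Run:
```python
from plant import r
from h import *
togo(r.get_state(),[.4735,-.0408,.017],68.1)
```

```text
shift [ 0.27 -0.12 18.27] turn [-0.01  0.07 -0.11] t 1.85 F [ 0.9 -0.3 -0.6]
```

Call:
{"fn": "carry_out", "kwargs": {
  "rows": [
    [[0.2,-0.1,4],[0,0,0],0.3],
    [[0.25,-0.1,8],[0,0,0],0.3],
    [[0.25,-0.1,12],[0,0,0],0.3],
    [[0.25,-0.1,15.5],[0,0,0],0.3],
    [[0.25,-0.1,17.5],[0,0,0],0.3],
    [[0.25,-0.1,18.2],[0,0,0],0.3],
    [[0.25,-0.1,18.2],[0,0,0],0.3],
    [[0.25,-0.1,18.2],[0,0,0],0.8],
    [[0.25,-0.1,18.2],[0,0,0],0.8],
    [[0.25,-0.1,18.2],[0,0,0],0.8],
    [[0.25,-0.1,18.2],[0,0,0],0.8],
    [[0.25,-0.1,18.2],[0,0,0],0.8]
  ],
  "newtons": 20
}}

```text
clock: 3.05
tool_pos: [0.4749, -0.0391, 0.0183]
eef_rot: [0.828, 0.56, 0.001, 0.0]
contact_force: [-0.3, 0.0, 5.6]
opening: 0.317
finger_force: 20.0
```

Run:
```python
from plant import r
from h import *
togo(r.get_state(),[.4735,-.0408,.017],68.1)
O=np.array([.6115,.0352]);a=np.radians(93.2);p=O-.085*np.array([np.cos(a),np.sin(a)]);print(p)
togo(r.get_state(),[*p,.08],93.2)
```

```text
shift [-0.21 -0.07  0.13] turn [ 0.08 -0.03  0.08] t 3.05 F [-0.3  0.   5.6]
[ 0.61624483 -0.04966746]
shift [ 4.27 13.52 -6.15] turn [ 8.000e-02 -1.000e-02 -2.502e+01] t 3.05 F [-0.3  0.   5.6]
```

Call:
{"fn": "carry_out", "kwargs": {
  "rows": [
    [[0,0,-2],[0,0,0],0.8],
    [[0,0,-4.5],[0,0,0],0.8],
    [[0.5,1.5,-6],[0,0,-4],0.8],
    [[1.3,4.5,-6.1],[0,0,-9],0.8],
    [[2.3,7.5,-6.1],[0,0,-14.5],0.8],
    [[3.2,10.3,-6.1],[0,0,-20],0.8],
    [[3.9,12.5,-6.1],[0,0,-24],0.8],
    [[4.3,13.5,-6.1],[0,0,-25],0.8],
    [[4.3,13.5,-6.1],[0,0,-25],0.8],
    [[4.3,13.5,-6.1],[0,0,-25],0.8]
  ]
}}

```text
clock: 4.05
tool_pos: [0.6142, -0.0493, 0.0781]
eef_rot: [0.687, 0.726, -0.001, -0.001]
contact_force: [0.3, 0.4, -2.8]
opening: 0.314
finger_force: 20.0
```

Run:
```python
from plant import r
from h import *
st=r.get_state();print(st["tool_pos"],st["opening"])
togo(st,[.6162,-.0497,.08],93.2)
s=r.snapshot("wrist");cv2.imwrite("pics/w2.png",np.clip(s["image"][:,:,::-1]*1.2,0,255).astype(np.uint8))
```

```text
[ 0.61417998 -0.04931493  0.07807176] 0.3138172339901209
shift [-0.05  0.2  -0.19] turn [-0.15  0.01 -0.03] t 4.05 F [ 0.3  0.4 -2.8]
```

View pics/w2.png

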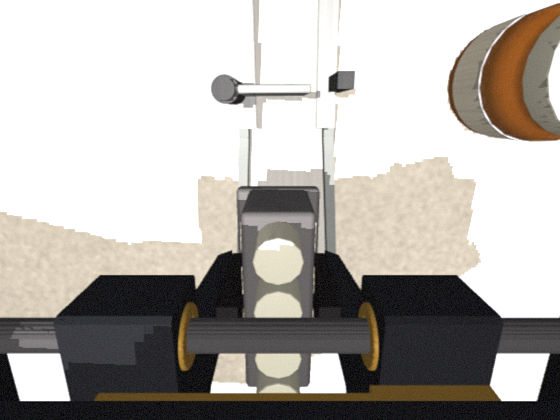

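The wrist view shows the rack held, with its front flange spanning cols 238–319. The infeed rails' inner edges are at about cols 250 and 323 at row 131, and the post top is at (226, 88).

Run:
```python
from plant import r
from h import *
s=r.snapshot("wrist")
for n,p in dict(rl=(250,131,.016),rr=(323,131,.016),lip1=(256,100,.0195),lip2=(318,100,.0195),lip1b=(258,10,.0195),lip2b=(319,10,.0195),post=(226,87,.062),jamb=(343,74,.052),fl=(238,188,.072),fr=(319,188,.072)).items(): print(n,ray(s,*p).round(4))
g=cv2.cvtColor(s["image"],cv2.COLOR_RGB2GRAY)
for row in (10,60,115,140,155): print(row,g[row,232:345:2].tolist())
```

```text
rl [0.5929 0.0108 0.016 ]
rr [0.6364 0.0132 0.016 ]
lip1 [0.596  0.0286 0.0195]
lip2 [0.6315 0.0305 0.0195]
lip1b [0.5954 0.0744 0.0195]
lip2b [0.6279 0.0761 0.0195]
post [0.5852 0.0326 0.062 ]
jamb [0.6387 0.0419 0.052 ]
fl [ 0.5927 -0.0112  0.072 ]
fr [ 0.6297 -0.0091  0.072 ]
10 [218, 218, 220, 221, 221, 218, 217, 221, 220, 225, 220, 153, 160, 159, 215, 235, 237, 236, 235, 235, 234, 235, 235, 236, 235, 234, 233, 237, 234, 235, 235, 236, 236, 234, 233, 236, 235, 233, 236, 235, 235, 234, 238, 188, 207, 211, 214, 215, 210, 210, 207, 210, 217, 211, 183, 236, 235]
60 [237, 220, 226, 227, 228, 232, 228, 228, 226, 230, 233, 228, 155, 164, 165, 217, 237, 237, 237, 236, 236, 237, 236, 238, 238, 236, 237, 238, 237, 236, 237, 237, 237, 236, 237, 236, 238, 236, 237, 236, 237, 237, 237, 193, 217, 218, 221, 219, 219, 215, 221, 224, 217, 180, 223, 236, 237]
115 [237, 238, 231, 230, 231, 232, 231, 229, 227, 229, 235, 235, 190, 163, 168, 168, 239, 239, 238, 240, 238, 238, 238, 238, 240, 239, 238, 237, 238, 237, 239, 238, 239, 237, 237, 240, 238, 239, 238, 237, 238, 239, 206, 219, 223, 224, 219, 220, 216, 221, 226, 223, 182, 225, 239, 239, 237]
140 [238, 240, 238, 232, 205, 208, 205, 206, 202, 117, 183, 240, 238, 237, 239, 239, 239, 238, 237, 238, 239, 239, 240, 239, 239, 239, 239, 239, 239, 239, 237, 239, 240, 238, 239, 237, 239, 238, 237, 237, 237, 240, 238, 240, 240, 178, 161, 198, 197, 197, 195, 169, 240, 240, 239, 238, 238]
155 [238, 239, 240, 230, 200, 199, 199, 198, 161, 132, 224, 240, 239, 239, 238, 240, 239, 240, 239, 240, 239, 238, 240, 239, 238, 238, 239, 239, 239, 238, 238, 240, 239, 239, 239, 240, 238, 238, 240, 238, 239, 239, 238, 236, 241, 197, 129, 190, 193, 191, 189, 203, 240, 240, 238, 240, 238]
```

Run:
```python
from plant import r
from h import *
togo(r.get_state(),[.6169,-.0397,.0248],93.1)
```

```text
shift [0.94 0.35 5.35] turn [-0.14  0.03  0.1 ] t 4.15 F [-0.2  0.6 -2.8]
```

Call:
{"fn": "carry_out", "kwargs": {
  "rows": [
    [[0.5,0.3,1],[0,0,0],0.8],
    [[0.9,0.35,2.5],[0,0,0],0.8],
    [[0.9,0.35,3.8],[0,0,0],0.8],
    [[0.9,0.35,4.4],[0,0,0],0.8],
    [[0.9,0.35,4.4],[0,0,0],0.8],
    [[0.9,0.35,4.4],[0,0,0],0.8]
  ]
}}

```text
clock: 4.75
tool_pos: [0.6186, -0.0402, 0.0345]
eef_rot: [0.687, 0.726, -0.0, -0.0]
contact_force: [0.1, -0.0, -3.1]
opening: 0.318
finger_force: 20.0
```

Run:
```python
from plant import r
from h import *
st=r.get_state();print(st["tool_pos"]);togo(st,[.6169,-.0397,.0248],93.1)
```

```text
[ 0.61864725 -0.04018165  0.03453144]
shift [ 0.06 -0.17  0.97] turn [-0.01  0.01  0.08] t 4.75 F [ 0.1 -0.  -3.1]
```

Call:
{"fn": "carry_out", "kwargs": {
  "rows": [
    [[0,-0.1,0.5],[0,0,0],0.8],
    [[0,-0.1,0.8],[0,0,0],0.8],
    [[0,-0.1,0.9],[0,0,0],0.8],
    [[0,-0.1,0.9],[0,0,0],0.8]
  ]
}}

```text
clock: 5.15
tool_pos: [0.6176, -0.0401, 0.0257]
eef_rot: [0.687, 0.727, -0.0, -0.0]
contact_force: [0.1, -0.8, -2.7]
opening: 0.317
finger_force: 20.0
```

Call:
{"fn": "carry_out", "kwargs": {
  "rows": [
    [[0,0,0.1],[0,0,0],0.8],
    [[0,0,0.1],[0,0,0],0.8],
    [[0,0,0.15],[0,0,0],0.8],
    [[0,0,0.15],[0,0,0],0.8]
  ]
}}

```text
clock: 5.55
tool_pos: [0.6178, -0.0401, 0.0244]
eef_rot: [0.687, 0.727, 0.0, 0.0]
contact_force: [-0.6, -0.2, -1.6]
opening: 0.32
finger_force: 20.0
```

Contact is starting, so I'll release, then rise straight up.

Call:
{"fn": "carry_out", "kwargs": {
  "rows": [
    [[0,0,0.05],[0,0,0],0.8],
    [[0,0,0.05],[0,0,0],0.5],
    [[0,0,0.05],[0,0,0],0.5],
    [[0,0,0.05],[0,0,0],0.5],
    [[0,0,-2],[0,0,0],0.5],
    [[0,0,-5],[0,0,0],0.5],
    [[0,0,-8],[0,0,0],0.5],
    [[-2,0,-8],[0,0,0],1],
    [[-5,0,-8],[0,0,0],1],
    [[-8,0,-8],[0,0,0],1],
    [[-8,0,-8],[0,0,0],1],
    [[-8,0,-8],[0,0,0],1]
  ]
}}

```text
clock: 6.75
tool_pos: [0.622, -0.1205, 0.1041]
eef_rot: [0.688, 0.726, 0.0, -0.0]
contact_force: [-0.8, 0.9, 1.1]
opening: 0.07
finger_force: 0.0
```

Run:
```python
from plant import r
from h import *
st=r.get_state();print(st["tool_pos"],st["opening"])
s=r.snapshot("wrist");cv2.imwrite("pics/w3.png",s["image"][:,:,::-1])
```

```text
[ 0.62200548 -0.12053296  0.10412249] 0.07020313030087943
```

View pics/w3.png

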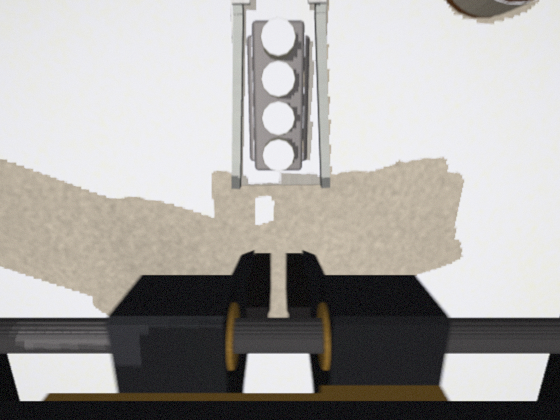

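The rack stands upright and centred between the rails: caps at col 279, rails at cols 237 and 325. I'll lower the closed fingertip behind it.

Call:
{"fn": "carry_out", "kwargs": {
  "rows": [
    [[0,0,2],[0,0,0],1],
    [[0,0,4.5],[0,0,0],1],
    [[0,0,6.5],[0,0,0],1],
    [[0,0,7.4],[0,0,0],1],
    [[0,0,7.4],[0,0,0],1],
    [[0,0,7.4],[0,0,0],1]
  ]
}}

```text
clock: 7.4
tool_pos: [0.6227, -0.119, 0.0309]
eef_rot: [0.687, 0.727, 0.001, 0.0]
contact_force: [0.3, 0.5, 0.6]
opening: 0.004
finger_force: 0.0
```

```bash
cat > lane.py <<'E'
from plant import r
from h import *
def lane(p):
    a=np.radians(93.1);d=np.array(p[:2])-[.613,.0352];return np.array([d@[np.cos(a),np.sin(a)],d@[-np.sin(a),np.cos(a)]])*1000
st=r.get_state();print("tcp lane mm",lane(st["tool_pos"]).round(1),"z",st["tool_pos"][2].round(4),"opening",st["opening"])
togo(st,[.613,.0352,.03],93.1)
E
cat > caps.py <<'E'
from lane import *
s=r.snapshot("wrist");g=cv2.cvtColor(s["image"],cv2.COLOR_RGB2GRAY)
t=cv2.threshold(g[:260,248:310],0,255,cv2.THRESH_OTSU)[1]
n,l,q,c=cv2.connectedComponentsWithStats(t)
for i in range(1,n):
    w,h,A=q[i,2:5]
    if A>150 and .7<w/h<1.4 and A>.65*w*h: print(w,h,A,lane(ray(s,*(c[i]+[248,0]),.07)).round(1))
E
python3 caps.py
```

```text
tcp lane mm [-154.5   -1.4] z 0.0309 opening 0.004121076986706826
shift [15.45 -0.1   0.1 ] turn [ 0.06 -0.02  0.15] t 7.4 F [0.3 0.5 0.6]
57 61 2624 [-68.    0.2]
53 55 2250 [-86.9   0.2]
51 51 1950 [-105.8    0.2]
```

Call:
{"fn": "carry_out", "kwargs": {
  "rows": [
    [[0.7,-0.1,0],[0,0,0],1],
    [[1.4,-0.1,0],[0,0,0],1],
    [[2.0,-0.1,0],[0,0,0],1],
    [[2.4,-0.1,0],[0,0,0],1],
    [[2.8,-0.1,0],[0,0,0],1],
    [[3.2,-0.1,0],[0,0,0],1],
    [[3.6,-0.1,0],[0,0,0],1],
    [[4.0,-0.1,0],[0,0,0],1],
    [[4.4,-0.1,0],[0,0,0],1],
    [[4.8,-0.1,0],[0,0,0],1],
    [[5.2,-0.1,0],[0,0,0],1],
    [[5.6,-0.1,0],[0,0,0],1]
  ]
}}

```text
clock: 8.65
tool_pos: [0.618, -0.0639, 0.0303]
eef_rot: [0.687, 0.726, -0.0, 0.0]
contact_force: [0.0, -3.7, 4.2]
opening: 0.004
finger_force: 2.1
```

```bash
python3 caps.py
```

```text
tcp lane mm [-99.2   0.3] z 0.0303 opening 0.00354934627875114
shift [9.92 0.05 0.03] turn [0.01 0.01 0.08] t 8.65 F [ 0.  -3.7  4.2]
56 59 2509 [-19.6   0.5]
53 53 2146 [-38.4   0.5]
51 48 1845 [-57.2   0.5]
```

Run:
```python
from plant import r
from h import *
a=r.snapshot("wrist")["image"];b=r.snapshot("side")
b=np.clip(cv2.resize(b["image"][170:310,160:340],(540,420),interpolation=cv2.INTER_CUBIC)*1.7,0,255).astype(np.uint8)
cv2.imwrite("pics/w4.png",np.hstack([cv2.resize(a,(260,195)),b[:195,:1].repeat(0,1)]) [:,:,::-1]) if 0 else None
c=np.zeros((420,800,3),np.uint8);c[:195,:260]=cv2.resize(a,(260,195));c[:,260:]=b
cv2.imwrite("pics/w4.png",c[:,:,::-1])
```

```text
(no output)
```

View pics/w4.png

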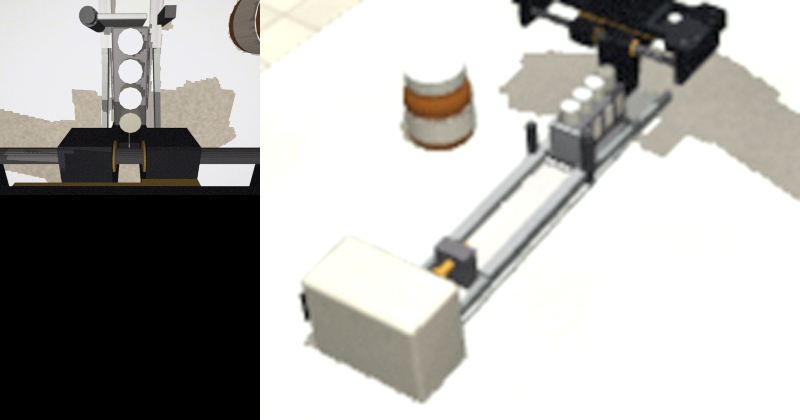

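The fingertip sits right behind the rack, whose centre is near lane x = -48 mm. Its front is already under the lips, and the flap is still shut. I'll keep pushing.

Call:
{"fn": "carry_out", "kwargs": {
  "rows": [
    [[0.4,0,0],[0,0,0],1],
    [[0.8,0,0],[0,0,0],1],
    [[1.2,0,0],[0,0,0],1],
    [[1.6,0,0],[0,0,0],1],
    [[2.0,0,0],[0,0,0],1],
    [[2.4,0,0],[0,0,0],1]
  ]
}}

```text
clock: 9.4
tool_pos: [0.6165, -0.041, 0.03]
eef_rot: [0.687, 0.726, -0.001, 0.0]
contact_force: [1.6, -4.7, 0.1]
opening: 0.001
finger_force: 2.5
```

Call:
{"fn": "carry_out", "kwargs": {
  "rows": [
    [[0.4,0,0],[0,0,0],1],
    [[0.8,0,0],[0,0,0],1],
    [[1.2,0,0],[0,0,0],1],
    [[1.6,0,0],[0,0,0],1],
    [[2.0,0,0],[0,0,0],1],
    [[2.4,0,0],[0,0,0],1],
    [[2.8,0,0],[0,0,0],1],
    [[3.2,0,0],[0,0,0],1]
  ]
}}

```text
clock: 10.2
tool_pos: [0.6148, -0.0077, 0.0302]
eef_rot: [0.687, 0.727, 0.0, -0.0]
contact_force: [-0.0, -3.5, 0.0]
opening: 0.007
finger_force: 1.5
```

```bash
python3 caps.py
```

```text
tcp lane mm [-42.9   0.5] z 0.0302 opening 0.007214034015167807
shift [4.29 0.06 0.03] turn [ 0.   -0.01  0.1 ] t 10.2 F [-0.  -3.5  0. ]
62 58 3495 [52.9  1.2]
49 59 2337 [37.  -1.2]
50 53 2110 [18.2 -0.9]
50 48 1848 [-0.6 -0.5]
```

Call:
{"fn": "carry_out", "kwargs": {
  "rows": [
    [[0.4,0,0],[0,0,0],1],
    [[0.8,0,0],[0,0,0],1],
    [[1.2,0,0],[0,0,0],1],
    [[1.6,0,0],[0,0,0],1],
    [[2.0,0,0],[0,0,0],1],
    [[2.4,0,0],[0,0,0],1],
    [[2.8,0,0],[0,0,0],1],
    [[3.2,0,0],[0,0,0],1]
  ]
}}

```text
clock: 11.05
tool_pos: [0.6132, 0.0243, 0.0303]
eef_rot: [0.687, 0.727, 0.0, 0.0]
contact_force: [2.2, -2.6, -0.4]
opening: 0.006
finger_force: 1.1
```

Call:
{"fn": "carry_out", "kwargs": {
  "rows": [
    [[0.4,0,0],[0,0,0],1],
    [[0.8,0,0],[0,0,0],1],
    [[1.2,0,0],[0,0,0],1],
    [[1.6,0,0],[0,0,0],1],
    [[2.0,0,0],[0,0,0],1],
    [[2.4,0,0],[0,0,0],1],
    [[2.8,0,0],[0,0,0],1],
    [[3.2,0,0],[0,0,0],1]
  ]
}}

```text
clock: 11.85
tool_pos: [0.6112, 0.0553, 0.0302]
eef_rot: [0.687, 0.726, -0.0, 0.0]
contact_force: [1.5, -3.2, 0.5]
opening: 0.007
finger_force: 1.8
```

```bash
python3 caps.py
```

```text
tcp lane mm [20.2  0.7] z 0.0302 opening 0.006839245954787164
shift [-2.02  0.06  0.02] turn [-0.02  0.06  0.07] t 11.85 F [ 1.5 -3.2  0.5]
62 58 3488 [115.7   1.5]
55 59 2484 [99.8  0.3]
53 53 2133 [81.   0.3]
50 48 1837 [62.2  0.3]
```

Call:
{"fn": "carry_out", "kwargs": {
  "rows": [
    [[0.3,0,0],[0,0,0],1],
    [[0.6,0,0],[0,0,0],1],
    [[0.9,0,0],[0,0,0],1],
    [[1.2,0,0],[0,0,0],1],
    [[1.35,0,0],[0,0,0],1],
    [[1.5,0,0],[0,0,0],1]
  ]
}}

```text
clock: 12.5
tool_pos: [0.6105, 0.0708, 0.0303]
eef_rot: [0.687, 0.727, -0.0, 0.0]
contact_force: [1.9, -3.7, 0.3]
opening: 0.007
finger_force: 1.9
```

Call:
{"fn": "carry_out", "kwargs": {
  "rows": [
    [[0.1,0,0],[0,0,0],1],
    [[0.2,0,0],[0,0,0],1],
    [[0.3,0,0],[0,0,0],1],
    [[0.4,0,0],[0,0,0],1]
  ]
}}

```text
clock: 12.9
tool_pos: [0.6103, 0.0746, 0.0303]
eef_rot: [0.687, 0.726, -0.0, 0.0]
contact_force: [1.1, -2.5, 1.9]
opening: 0.003
finger_force: 2.0
```

Call:
{"fn": "carry_out", "kwargs": {
  "rows": [
    [[0.1,0,0],[0,0,0],1],
    [[0.2,0,0],[0,0,0],1],
    [[0.3,0,0],[0,0,0],1]
  ]
}}

```text
clock: 13.2
tool_pos: [0.6101, 0.0776, 0.0303]
eef_rot: [0.687, 0.726, -0.0, 0.0]
contact_force: [1.8, -3.6, 1.3]
opening: 0.001
finger_force: 2.1
```

Call:
{"fn": "carry_out", "kwargs": {
  "rows": [
    [[0.1,0,0],[0,0,0],1],
    [[0.2,0,0],[0,0,0],1],
    [[0.3,0,0],[0,0,0],1]
  ]
}}

```text
clock: 13.5
tool_pos: [0.61, 0.0807, 0.0302]
eef_rot: [0.687, 0.726, -0.0, 0.0]
contact_force: [1.7, -3.1, 1.7]
opening: 0.002
finger_force: 2.1
```

Call:
{"fn": "carry_out", "kwargs": {
  "rows": [
    [[0.1,0,0],[0,0,0],1],
    [[0.2,0,0],[0,0,0],1],
    [[0.3,0,0],[0,0,0],1]
  ]
}}

```text
clock: 13.8
tool_pos: [0.6095, 0.0837, 0.0303]
eef_rot: [0.687, 0.727, -0.0, -0.0]
contact_force: [0.5, -4.0, 2.5]
opening: 0.003
finger_force: 2.0
```

Call:
{"fn": "carry_out", "kwargs": {
  "rows": [
    [[0.1,0,0],[0,0,0],1],
    [[0.2,0,0],[0,0,0],1]
  ]
}}

```text
clock: 14.0
tool_pos: [0.6094, 0.0854, 0.0302]
eef_rot: [0.687, 0.726, -0.0, 0.0]
contact_force: [-0.3, -3.4, 3.5]
opening: 0.007
finger_force: 2.2
```

Run:
```python
from caps import *
cv2.imwrite("pics/w5.png",s["image"][:,:,::-1])
```

```text
tcp lane mm [50.3  0.9] z 0.0302 opening 0.006635459278810397
shift [-5.03  0.08  0.03] turn [-0.03  0.04  0.08] t 14.0 F [-0.3 -3.4  3.5]
55 58 2483 [129.9   0.5]
53 53 2132 [111.1   0.5]
50 48 1835 [92.3  0.5]
```

View pics/w5.png

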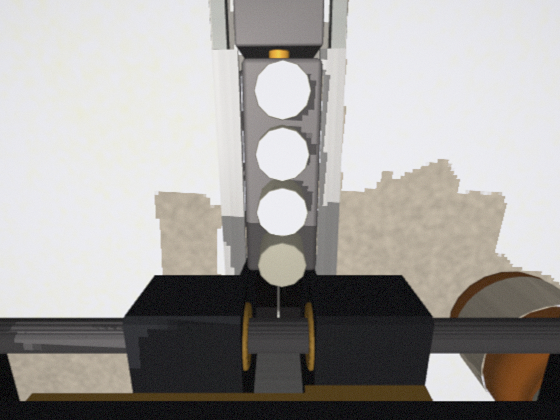

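The rack front edge is at row 59 and the stop's top edge at row 47, with the brass pin between them at (279, 53). A few millimetres remain.

Run:
```python
from lane import *
s=r.snapshot("wrist")
print(lane(ray(s,280,59,.052)),lane(ray(s,280,46,.042)))
```

```text
tcp lane mm [50.7  0.8] z 0.0303 opening 0.009360444258567318
shift [-5.07  0.07  0.03] turn [-0.02  0.01  0.1 ] t 14.05 F [ 0.1 -3.8  1.8]
[140.76478136   1.08532823] [146.34494443   1.04767123]
```

Call:
{"fn": "carry_out", "kwargs": {
  "rows": [
    [[0.1,0,0],[0,0,0],1],
    [[0.2,0,0],[0,0,0],1]
  ]
}}

```text
clock: 14.3
tool_pos: [0.6094, 0.0873, 0.0302]
eef_rot: [0.687, 0.726, -0.0, 0.0]
contact_force: [-0.4, -5.0, 3.3]
opening: 0.005
finger_force: 2.4
```

About 3.5 mm is left. I'll creep forward in small steps.

Call:
{"fn": "carry_out", "kwargs": {
  "rows": [
    [[0.05,0,0],[0,0,0],1],
    [[0.1,0,0],[0,0,0],1]
  ]
}}

```text
clock: 14.5
tool_pos: [0.6094, 0.0885, 0.0303]
eef_rot: [0.687, 0.727, -0.0, 0.0]
contact_force: [-0.1, -5.3, 3.8]
opening: 0.005
finger_force: 2.5
```

Call:
{"fn": "carry_out", "kwargs": {
  "rows": [
    [[0.05,0,0],[0,0,0],1],
    [[0.1,0,0],[0,0,0],1]
  ]
}}

```text
clock: 14.7
tool_pos: [0.6094, 0.0895, 0.0302]
eef_rot: [0.687, 0.726, -0.0, 0.0]
contact_force: [-0.2, -5.3, 3.4]
opening: 0.003
finger_force: 2.5
```

Call:
{"fn": "carry_out", "kwargs": {
  "rows": [
    [[0.05,0,0],[0,0,0],1]
  ]
}}

```text
clock: 14.8
tool_pos: [0.6094, 0.09, 0.0302]
eef_rot: [0.687, 0.727, -0.0, 0.0]
contact_force: [-0.3, -6.0, 4.5]
opening: 0.004
finger_force: 2.5
```

Call:
{"fn": "carry_out", "kwargs": {
  "rows": [
    [[0.05,0,0],[0,0,0],1]
  ]
}}

```text
clock: 14.9
tool_pos: [0.6093, 0.0902, 0.0302]
eef_rot: [0.687, 0.726, -0.0, 0.0]
contact_force: [0.0, -6.3, 3.6]
opening: 0.004
finger_force: 3.1
```

Call:
{"fn": "carry_out", "kwargs": {
  "rows": [
    [[0.05,0,0],[0,0,0],1]
  ]
}}

```text
clock: 15.0
tool_pos: [0.6094, 0.0902, 0.0303]
eef_rot: [0.687, 0.726, -0.001, 0.0]
contact_force: [-0.1, -6.6, 5.2]
opening: 0.003
finger_force: 3.4
```

Call:
{"fn": "carry_out", "kwargs": {
  "rows": [
    [[0.05,0,0],[0,0,0],1]
  ]
}}

```text
clock: 15.1
tool_pos: [0.6094, 0.0902, 0.0302]
eef_rot: [0.687, 0.726, -0.001, 0.001]
contact_force: [0.1, -7.5, 5.5]
opening: 0.009
finger_force: 3.8
```

The TCP stalls at y = 0.0902 while the force rises, so the rack is at the stop. I'll press slightly more to confirm, then look.

Call:
{"fn": "carry_out", "kwargs": {
  "rows": [
    [[0.05,0,0],[0,0,0],1],
    [[0.1,0,0],[0,0,0],1],
    [[0.15,0,0],[0,0,0],1]
  ]
}}

```text
clock: 15.4
tool_pos: [0.6093, 0.0902, 0.0303]
eef_rot: [0.688, 0.726, -0.002, 0.001]
contact_force: [0.2, -10.2, 6.3]
opening: 0.008
finger_force: 4.8
```

Run:
```python
from lane import *
s=r.snapshot("wrist");crop(s,180,0,200,150,4,"pics/w6.png")
```

```text
tcp lane mm [55.1  0.7] z 0.0303 opening 0.008116221808604048
shift [-5.51  0.07  0.05] turn [-0.04  0.24 -0.  ] t 15.4 F [  0.2 -10.2   6.3]
```

View pics/w6.png

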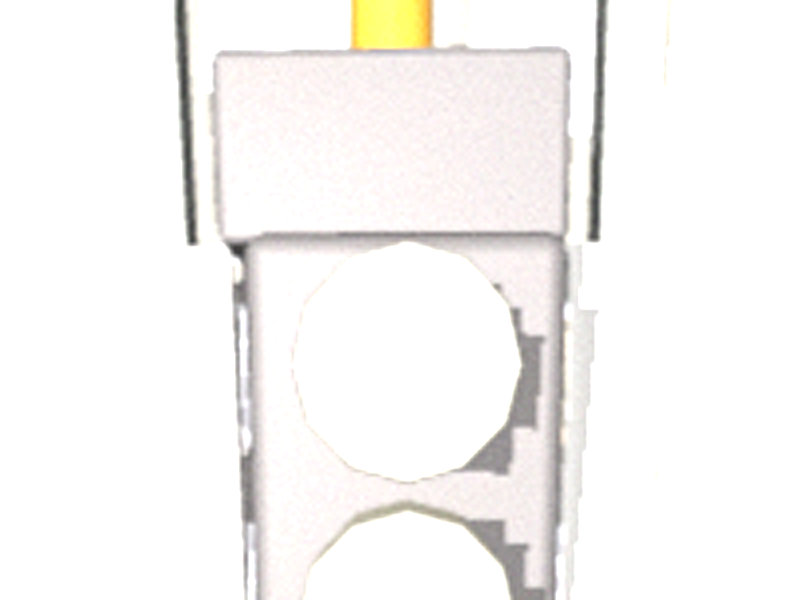

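The rack front now meets the stop (crop row 237) and the pin shows out of the block's back. I'll back off slightly and then rise.

Call:
{"fn": "carry_out", "kwargs": {
  "rows": [
    [[-0.2,0,0],[0,0,0],1],
    [[-0.4,0,0],[0,0,0],1],
    [[-0.6,0,0],[0,0,0],1],
    [[-0.6,0,-1],[0,0,0],1],
    [[-0.6,0,-2.5],[0,0,0],1],
    [[-0.6,0,-4.5],[0,0,0],1],
    [[-0.6,0,-8],[0,0,0],1],
    [[-0.6,0,-12],[0,0,0],1],
    [[-4,0,-14],[0,0,0],1],
    [[-8,0,-14],[0,0,0],1],
    [[-10,0,-14],[0,0,0],1],
    [[-10,0,-14],[0,0,0],1]
  ]
}}

```text
clock: 16.65
tool_pos: [0.6152, -0.0111, 0.1715]
eef_rot: [0.689, 0.724, -0.0, 0.001]
contact_force: [0.6, 0.0, -0.1]
opening: 0.004
finger_force: 0.0
```

Run:
```python
from lane import *
s=r.snapshot("wrist");cv2.imwrite("pics/w7.png",s["image"][:,:,::-1])
```

```text
tcp lane mm [-46.4   0.3] z 0.1715 opening 0.004443922260552739
shift [ 4.67 -0.02 14.14] turn [ 0.08  0.15 -0.25] t 16.65 F [ 0.6  0.  -0.1]
```

View pics/w7.png

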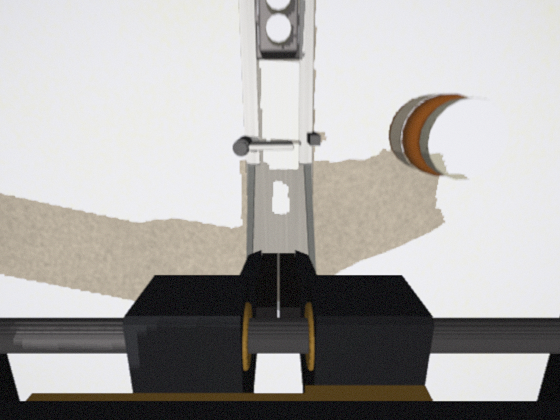

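The flap is shut: the plate runs from the post at (241, 147) across to (295, 147). The rack stands upright, with its rear edge at row 57.

Run:
```python
from lane import *
s=r.snapshot("wrist");print(lane(ray(s,279,53,.052)),lane(ray(s,241,147,.062)))
print(r.finish_job())
```

```text
tcp lane mm [-42.8   0.2] z 0.1714 opening 0.004934946564332131
shift [ 4.280e+00 -1.000e-02  1.414e+01] turn [ 0.09 -0.01 -0.06] t 16.7 F [0.4 1.  0.1]
[ 6.92732187e+01 -5.76508955e-02] [ 3.79961696 28.25363702]
the job is handed in; nothing more can be done
None
```

The rack is home against the end stop, the flap has closed behind it and the arm is clear; I handed the job in at about 17 s, but no verdict came back.

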